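Hook and lock a utensil arm on the slotted kitchen rack

ROBOT

A 6-joint arm with a two-finger parallel gripper is mounted at the origin on the work surface. World frame = base frame: x ahead of the robot, y to its left, z up, the work surface at z = 0. Lengths are in m, angles in degrees, forces in N, time in s.
With the tool pointing down it reaches from about 0.3 to 0.775 m from the base axis. Payload 14.6 kg.
Tool frame: the origin (TCP) lies where the fingers leave the gripper's body, on its centre line; the fingertips stand 97 mm ahead of it and the grasp point (between the pads) lies 78 mm ahead of it; z points along the fingers, y is the line along which they close (so a half turn about z gives the same grasp; the last joint's range is limited). The gripper opens to 94 mm and grips with 3 to 60 N. Pads are 16 mm wide; open, the fingers measure 119 mm over their backs; the gripper's body (75 mm by 177 mm) begins 78 mm behind the grasp point.
Start: joints at [-74.633, 17.183, 87.147, -0, 75.671, -3.816], TCP at [0.181, -0.519, 0.303] pointing down, gripper open.
Joint ranges: [-173.82, 173.82], [-45.26, 126.66], [13.44, 144.39], [-59.66, 239.66], [0, 175.72], [-146.38, 146.38]. Speed limits (degrees/s): [127.2, 127.2, 147.25, 180, 180, 180].

INTERFACE

Orientations are given as a 3x3 rotation matrix whose columns are the frame's x, y, z axes.
In Python, from rig import manip gives the robot as it stands.
- The arm moves only by the shell command python3 drive.py, which reads ROWS from standard input. ROWS is a JSON object with one list for each field, all of the same length, 1 to 8, a row being the entries at one place: sx, sy, sz (the shift in shares of the most that a row can go, 1 being 62.5 mm), rz (a turn about the tool's z in normalised numbers (1 is 90 degrees)), aperture (the finger opening in m); each row shifts and turns the commanded pose from where the row before left it, along the tool's axes as they then stand; what a row does not reach is not made up. A row lasts 1/8 s, in which the tool goes at most 0.0625 m and 10.7 degrees, less where a joint would pass 70% of its speed; a pose out of reach is approached as far as the arm can. The fingers move at their own pace and stop on an object; the grip force is fixed at half the most. Time passes only in rows, so rows that do not move let the fingers close. It prints the time, the measured TCP pose, the force, the opening and the grip force at its end. No shift or turn number may pass 1 either way. Input that does not fit is refused with a message, and nothing moves.
- manip.read_state(): the state, without advancing time (a new reading comes with each control period).
- manip.read_camera(name): name is "scene" or "top" or "wrist"; returns a dict with "img" (400x640x3 uint8, blue, green, red), "fov_y" (degrees; the focal length in pixels is half the picture's height over the tangent of half this angle, whatever the lens; pixels are square), "cx", "cy" (the principal point, pixels), "k1" (the pictures are not rectified: a ray, as slopes to the right and down, at radius r is drawn at 1 + k1 r^2 times it, then the intrinsics apply), "world_to_cam" (4x4, takes a point from world to camera coordinates). Camera axes: x right, y down, z forward; pixel columns grow to the right and rows downward; lengths in m; the calibration is good to about 2 mm. A picture is of the moment at which its call begins. There is no depth.
- manip.finish_job(): hands the job in; it is judged then, once.
The state is a dict: "time": time; "joint_positions": joint angles; "qd": joint speeds; "joint_torque": joint torques, N m; "tool_pos": TCP position; "tcp_rot": TCP orientation; "contact_force": force on the tool from outside, world axes, zero at the start; "wrist_torque": the same for the moment, N m; "opening": finger opening in m; "gripper_force": force on a finger pad.
Only numpy, scipy, OpenCV 4.12 (cv2) and the standard library are available. Lean on these libraries where they do the work, as an engineer would, in place of code of your own. Each camera call takes 0.05 s, during which the arm holds its last target. There are 200 camera calls.

TASK

Take the red hanging arm from the table and hang it on the small slotted rack: put both claws through the slots in the two uprights (the slotted strips are clamped a little higher or lower each time, so feel for them), let them hook down, and then press it down until the orange latch clicks over it. Do not force it: keep every push against the rack under about 45 newtons. Let go at the end, and leave the blue arm, the mug, the jar, the bottle and the spoon where they are.

Things in the scene. Friction and masses are not known exactly. Their poses are not given: they have to be found in the camera images.
- red_arm: The arm to hang: red steel T, 0.26 kg, standing upright on the table. Origin: underside, middle of the cross plate's rear face; +x rearward (claw side), z up. Sizes in mm: cross plate 124 wide (y), z 0 to 64, x -5 to 0. A bar runs forward to x -125: 16 wide, z 0 to 34, tip upturned to z 46. Black press tab on the plate's top: x -24 to 0, y -18 to 18, top z 70.
- grip (a point): Good grasp point on the red arm's bar: x -60, y 0, z 24 mm in its frame; fingers close along the arm's y on the 16 mm width.
- tab (a point): Middle of the top of the red arm's black press tab (x -11, y 0, z 70 mm in its frame). Press here: pressing far out on the bar makes the claws bind.
- red_arm_claw_l (a point): Nose of the red arm's left claw (x 11, y 45, z 54.5 mm in its frame). Each steel claw is 5 wide in y and reaches x 11 behind the cross plate: root z 51 to 58, then a hook down to z 31, between x 5.5 and 11 (inner side tapered over the lowest 8 mm); so it is 27 high in all.
- red_arm_claw_r (a point): Nose of the red arm's right claw (x 11, y -45, z 54.5 mm in its frame). Between the claws is a tooth 24 wide that stands out 6 mm behind the cross plate: a ramp growing from z 15 to 25, a ledge at z 26 and above it a pad 3 mm thick.
- rack: Grey rack fixed on the table; origin at the table, midway between its two aluminium uprights, in the plane of their front faces (x = 0); front towards its -x. Sizes in mm: base x -40 to 95, y -105 to 105, 12 thick; grey posts at y +-72, 204 high. Uprights at y +-45: 32 wide, 4 mm plate (x 0 to 4), hollow behind, z 60 to 204, with one slot each.
- slots (a point): Rack point (0, 0, 151 mm): nominal height of the lower edges of the two slots, each 10 wide, 33 high, centred at rack y +-45. Uprights and latch are one carriage clamped up to 8 mm above or below nominal; no reading shows this shift (this point does not move with it) and the clamp does not yield.
- seat (a point): Rack point (0, 0, 100 mm): where the hung, locked red arm's origin nominally lies (x within 2 mm; the arm leans forward about 2 degrees), plus the carriage's shift in height; claw roots then rest on the slots' lower edges. The claws go in along rack +x, 11 mm deep, until the cross plate is flat on the uprights, with the arm's origin 20 to 26 mm above its seated height.
- latch (a joint): Orange bar along y, 7 mm thick, between the uprights, nominally at rack z 130, nose 0.5 mm behind their front. Value: metres pushed back (+x), 0 to 0.008; 0 = empty. Over the last 16 mm down the tooth drives it back 4 to 5.5 mm (spring 2 to 4 N; needs 5 to 15 N down on the tab, more than the arm's weight); then it snaps to 1 to 2.5 mm over the ledge: locked. Below is a hard stop.
- blue_arm: Another arm, blue, of the same shape, size and frame as the red one, standing on the table. Leave it alone.
- mug: White mug, 80 mm across, 90 high, origin under its centre, loose. Leave alone.
- jar: Amber jar with yellow cap, 72 mm across, 110 high, origin under its centre, loose. Leave alone.
- bottle: White bottle with blue cap, 68 mm across, 220 high, origin under its centre, loose. Leave alone.
- spoon: Wooden spoon lying on a chopping board (200 x 300 x 18 mm) left of the middle. Leave alone.

How it is judged (in metres and radians):
On the way, in this order (a step that is already met when the one before it is completed fails the run):
1. both claws of the red arm are through the slots of the uprights (x of red_arm_claw_l in the frame of rack between 0.006 and 0.016 m and z of red_arm_claw_l in the frame of rack between 0.14 and 0.198 m and y of red_arm_claw_l in the frame of rack between 0.039 and 0.051 m and x of red_arm_claw_r in the frame of rack between 0.006 and 0.016 m and z of red_arm_claw_r in the frame of rack between 0.14 and 0.198 m and y of red_arm_claw_r in the frame of rack between -0.051 and -0.039 m), for 0.1 s.
2. with the claws in the slots, the arm is pushed down past the spring latch (latch driven back more than 3.4 mm) (all of step 1 and value of joint latch above 0.0034 m).
At the end, for the whole second after the job is handed in: The red arm hangs on the rack: both claws through the slots (noses 6 to 16 mm behind the front, within 6 mm of the slots' centres), origin 87 to 111.5 mm above the rack's foot, upright within 0.08 rad, latch sprung back over it (0.4 to 2.7 mm), let go and at rest (all of step 1 and value of joint latch between 0.0004 and 0.0027 m and z of red_arm in the frame of rack between 0.087 and 0.1115 m and angle between red_arm's own z axis and vertical below 0.08 rad and linear speed of red_arm below 0.01 m/s); the robot touches nothing.
It fails at once if the red arm is pushed against the rack with more than 45 N (contact force between red_arm and rack above 45 N).
It fails at once if the gripper or arm pushes the rack itself with more than 45 N (contact force between the arm and rack above 45 N).
It fails at once if the blue arm, mug, jar, bottle or spoon is moved more than 30 mm (distance of any of blue_arm, mug, jar, bottle, spoon from where it was at the start of the episode above 0.03 m).
It also fails if it takes over 64 s, if anything falls off the work surface, if the arm or the gripper's body presses on something with over 40 N, if the wrist force passes 120 N, or if a joint passes its speed limit or range.

## Working session

There is one attempt and no reset: what is moved stays moved. The work goes in short steps, Python scripts to look and compute and a shell command to move; the robot and the scene stay as the last step left them, time stands still between calls to the robot, and variables do not carry over. Pictures are saved under pics/ and viewed, at most 13 in all, crops included, and the job is handed in when it is done.

```bash
ls; mkdir -p pics
python3 - <<'E'
from rig import manip
import cv2,numpy as np
s=manip.read_state(); print(s['time'],s['tool_pos'],np.round(s['tcp_rot'],3).tolist(),s['contact_force'],s['opening'])
ims=[]
for n in("scene","top"):
    c=manip.read_camera(n); cv2.imwrite(f'pics/{n}0.png',c['img']); print(n,c['fov_y'],c['cx'],c['cy'],c['k1'],np.round(c['world_to_cam'],4).tolist())
E
```

```text
drive.py
pics
rig.py
0.0 [ 0.18067934 -0.51933155  0.30211202] [[0.944, 0.329, -0.0], [0.329, -0.944, 0.001], [0.0, -0.001, -1.0]] [ 0.62984092 -0.34396938 -0.34868303] 0.0939975656032655
scene 50.50052242407667 313.6181525444219 201.04737220800442 0.023998607955088916 [[0.5578, 0.8298, 0.0174, -0.2199], [0.5163, -0.3305, -0.7901, -0.2062], [-0.6499, 0.4496, -0.6128, 1.7201], [0.0, 0.0, 0.0, 1.0]]
top 57.81393093565453 322.21963754646896 201.55529439921904 0.019865737390038406 [[-0.0069, -1.0, 0.0035, -0.0746], [-0.9844, 0.0062, -0.1757, 0.5402], [0.1757, -0.0046, -0.9844, 0.8996], [0.0, 0.0, 0.0, 1.0]]
```

View pics/scene0.png

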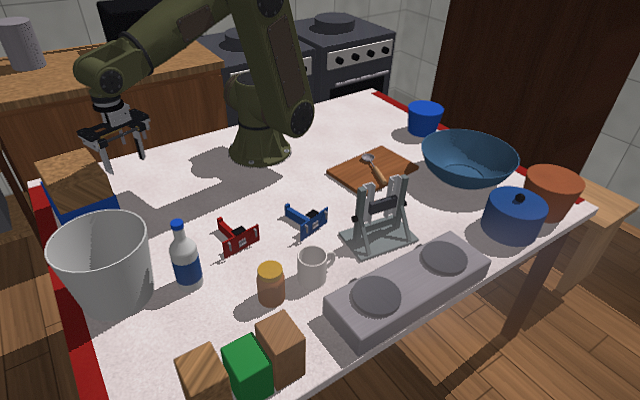

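View pics/top0.png

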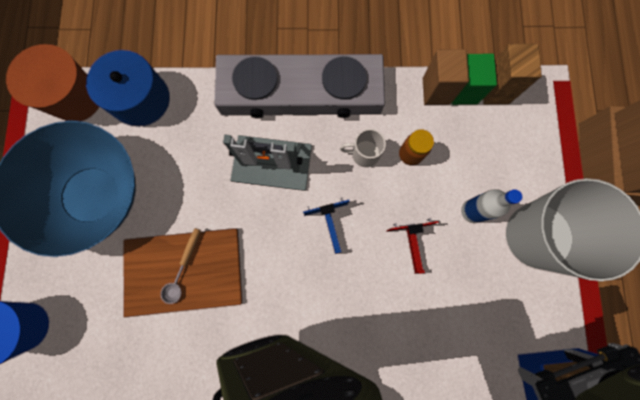

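The scene view shows the red T at about (238,238), the blue one at (307,220) and the rack at (380,220). In the top view the red arm is at (415,240), with its bar towards the robot. The rack is at (268,160), with its front towards the robot. Next I'll zoom in and measure.

```bash
cat > h.py <<'E'
from rig import manip
import cv2,numpy as np
def cam(n):
    c=manip.read_camera(n); c['f']=c['img'].shape[0]/2/np.tan(np.radians(c['fov_y']/2)); return c
def ray(c,u,v):
    d=np.array([(u-c['cx'])/c['f'],(v-c['cy'])/c['f']]); s=d.copy()
    for _ in range(10): s=d/(1+c['k1']*(s@s))
    R=c['world_to_cam'][:3,:3]; t=c['world_to_cam'][:3,3]
    return -R.T@t, R.T@np.array([s[0],s[1],1])
def onz(c,u,v,z):
    o,d=ray(c,u,v); return o+d*(z-o[2])/d[2]
def proj(c,p):
    q=c['world_to_cam'][:3,:3]@np.asarray(p)+c['world_to_cam'][:3,3]; s=q[:2]/q[2]; s=s*(1+c['k1']*(s@s))
    return s*c['f']+[c['cx'],c['cy']]
def tri(cs):
    A=np.zeros((3,3));b=np.zeros(3)
    for c,u,v in cs:
        o,d=ray(c,u,v); d=d/np.linalg.norm(d); P=np.eye(3)-np.outer(d,d); A+=P;b+=P@o
    p=np.linalg.solve(A,b); return p
def redmask(im):
    h=cv2.cvtColor(im,cv2.COLOR_BGR2HSV); return (((h[...,0]<8)|(h[...,0]>172))&(h[...,1]>140)&(h[...,2]>50)).astype(np.uint8)
E
python3 - <<'E'
from h import *
t=cam('top');s=cam('scene')
m=redmask(t['img']); n,l,st,ce=cv2.connectedComponentsWithStats(m)
for i in range(1,n):
    if st[i,4]>30: print(st[i],ce[i],onz(t,*ce[i],.034))
a=cv2.resize(t['img'][125:195,215:325],None,fx=7,fy=7,interpolation=cv2.INTER_CUBIC)[:, :770]
b=cv2.resize(s['img'][165:265,330:430],None,fx=6,fy=6,interpolation=cv2.INTER_CUBIC)
cv2.imwrite('pics/rt.png',a); cv2.imwrite('pics/rs.png',b)
print(onz(t,268,160,.1))
E
```

```text
[ 554   81   30  101 1724] [568.00812065 130.72795824] [ 0.73446754 -0.75079462  0.034     ]
[  2  96  26  60 833] [ 14.52941176 123.45018007] [0.76261505 0.75456322 0.034     ]
[423 221  15   5  32] [429.6875 223.125 ] [ 0.48292534 -0.36000433  0.034     ]
[388 226  37  47 373] [413.19839142 249.75603217] [ 0.41383367 -0.3131835   0.034     ]
[  0 231   9  65 309] [  2.50485437 256.58252427] [0.4054035  0.73461148 0.034     ]
[ 579  278   29   75 1342] [592.71907601 314.17734724] [ 0.2528863  -0.75037193  0.034     ]
[0.63763221 0.05789651 0.1       ]
```

View pics/rt.png

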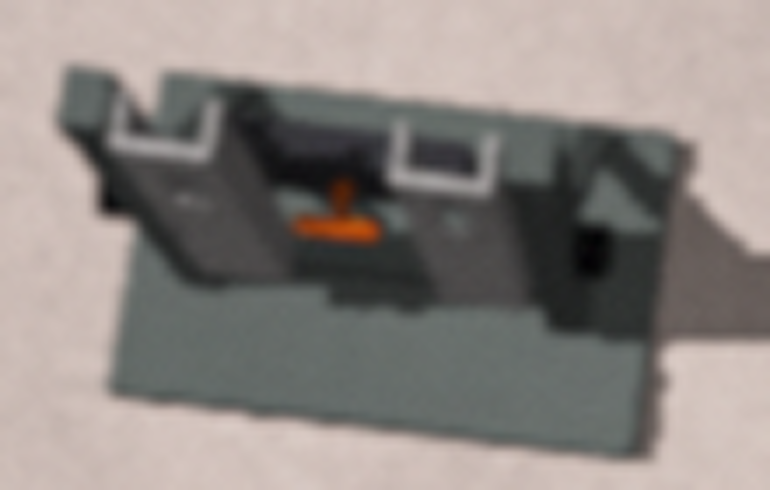

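View pics/rs.png

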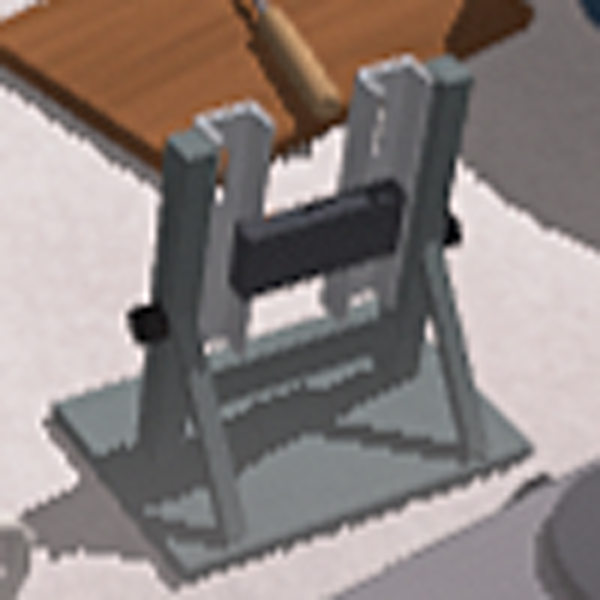

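The top crop shows the upright top-front edges (about (112,145)-(213,158) and (390,180)-(492,193) in the crop) and the base's front edge ((110,390)-(640,455)). In the scene crop the rack is seen from behind. I'll compute the rack pose and a rough red-arm axis.

Run:
```python
from h import *
t=cam('top')
f=lambda x,y,z:onz(t,215+(x+.5)/7-.5,125+(y+.5)/7-.5,z)
P=[f(112,146,.204),f(213,160,.204),f(390,182,.204),f(492,195,.204)]
for p in P: print('upr',p.round(4))
B=[f(110,392,.012),f(640,456,.012)]
for p in B: print('base',p.round(4))
print('w',np.linalg.norm(P[1]-P[0]),np.linalg.norm(P[3]-P[2]),np.linalg.norm(P[3]-P[0]),'base',np.linalg.norm(B[1]-B[0]))
for a,b in((P[0],P[3]),(B[0],B[1])):
    d=a-b; yaw=np.degrees(np.arctan2(-d[0],d[1])); m=(a+b)/2; print(yaw,m)
    ex=np.array([np.cos(np.radians(yaw)),np.sin(np.radians(yaw)),0]); print('if base',m+.04*ex)
m=redmask(t['img']); m[:,:380]=0; m[:,460:]=0
ys,xs=np.nonzero(m); k=(ys>238)
q=np.array([onz(t,x,y,.034) for x,y in zip(xs[k],ys[k])])
v=cv2.fitLine(q[:,:2].astype(np.float32),cv2.DIST_L2,0,.01,.01).ravel(); print('bar',v,np.degrees(np.arctan2(v[1],v[0])),q.min(0),q.max(0))
w=cam('wrist'); print(w['fov_y'],w['cx'],w['cy'],w['k1'],w['world_to_cam'].round(3).tolist())
s=manip.read_state(); R=s['tcp_rot']; M=w['world_to_cam'][:3,:3]@R; print('cam in tool',R.T@(ray(w,0,0)[0]-s['tool_pos']),M.round(3).tolist())
```

```text
upr [0.6406 0.1265 0.204 ]
upr [0.6358 0.0942 0.204 ]
upr [0.6282 0.0377 0.204 ]
upr [0.6237 0.0051 0.204 ]
base [0.6061 0.1731 0.012 ]
base [ 0.5793 -0.0343  0.012 ]
w 0.03264330137240852 0.0328445735308406 0.12250855521472011 base 0.2090684676474252
-7.907897224565046 [0.63214797 0.06579457 0.204     ]
if base [0.67176759 0.06029133 0.204     ]
-7.373474098443571 [0.59271774 0.06941158 0.012     ]
if base [0.63238697 0.06427812 0.012     ]
bar [ 0.9880263   0.15428543  0.3987568  -0.31909066] 8.875356 [ 0.35719225 -0.33799113  0.034     ] [ 0.44168127 -0.30345078  0.034     ]
62.291431810857404 322.66696219876434 196.03119849209196 -0.050324966596439764 [[0.328, -0.945, -0.0, -0.55], [-0.918, -0.318, 0.236, -0.024], [-0.223, -0.077, -0.972, 0.39], [0.0, 0.0, 0.0, 1.0]]
cam in tool [ 0.06778918  0.00051574 -0.08184425] [[-0.001, 1.0, -0.0], [-0.972, -0.001, -0.236], [-0.236, 0.0, 0.972]]
```

Rack: origin about (0.632, 0.065), yaw about -7.6°, and two independent measurements agree. Red arm: yaw about 8.9°, grip about (0.423, -0.315). Moving above it.

Units first: shifts go in shares of 62.5 mm and turns go in shares of 90 degrees. So 0.042 m is 0.672, -0.016 m is -0.256, 10.3 degrees / 90 = 0.1144.

```bash
echo '{"sx": [0.672, 0.672, 0.672, 0.672, 0.672, 0.672, 0.672, 0], "sy": [-0.256, -0.256, -0.256, -0.256, -0.256, -0.256, -0.256, 0], "sz": [0.112, 0.112, 0.112, 0.112, 0.112, 0.112, 0.112, 0], "rz": [0, 0, 0, 0, 0, 0, 0, 0.1144], "aperture": [0.094, 0.094, 0.094, 0.094, 0.094, 0.094, 0.094, 0.094]}' | python3 drive.py; echo '{"sx": [0], "sy": [0], "sz": [0], "rz": [0], "aperture": [0.094]}' | python3 drive.py
python3 - <<'E'
from h import *
w=cam('wrist'); cv2.imwrite('pics/w1.png',w['img'])
s=manip.read_state(); print(s['tool_pos'],np.degrees(np.arctan2(s['tcp_rot'][1,0],s['tcp_rot'][0,0])))
E
```

```text
time: 1.3
tool_pos: [0.4232, -0.3151, 0.253]
tcp_rot: [[0.988, 0.154, -0.001], [0.154, -0.988, 0.001], [-0.0, -0.001, -1.0]]
contact_force: [-0.4, -0.0, 0.1]
opening: 0.094
gripper_force: 0.0
time: 1.42
tool_pos: [0.4218, -0.3168, 0.2535]
tcp_rot: [[0.988, 0.156, -0.0], [0.156, -0.988, 0.0], [-0.0, -0.0, -1.0]]
contact_force: [-0.3, 0.3, 0.2]
opening: 0.0941
gripper_force: 0.0
[ 0.42152024 -0.31714002  0.25364372] 9.096965165248669
```

View pics/w1.png

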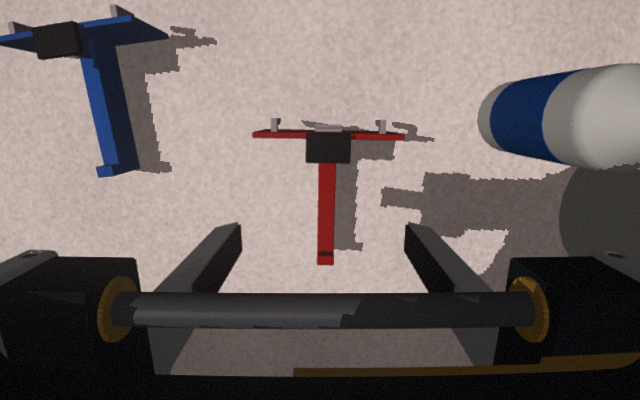

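The wrist view shows the red arm nearly aligned: bar at columns 318-335, plate top edge from (253,132) to (405,136), claws at (275,125) and (382,126), and the tip at (326,262).

```bash
cat > meas.py <<'E'
from h import *
def arm(w,z0=0.0,roi=(100,270,240,420)):
    a,b,c,d=roi; m=np.zeros(w['img'].shape[:2],np.uint8); m[a:b,c:d]=redmask(w['img'])[a:b,c:d]
    return m
E
python3 - <<'E'
from meas import *
w=cam('wrist'); s=manip.read_state(); m=arm(w)
L=[];
for v in range(175,250,3):
    x=np.nonzero(m[v,300:345])[0]+300; L.append(onz(w,(x.min()+x.max())/2,v,.034)[:2])
L=np.array(L,np.float32); l=cv2.fitLine(L,cv2.DIST_L2,0,.01,.01).ravel(); l*=np.array([1,1,1,1])
d=l[:2]*np.sign(l[0]); print('bar yaw',np.degrees(np.arctan2(d[1],d[0])),'pt',l[2:])
ys,xs=np.nonzero(m)
i=xs.argmin();j=xs.argmax(); A=onz(w,xs[i],ys[m[:,xs[i]+2].nonzero()[0].min()*0+i],.064);B=onz(w,xs[j],ys[j],.064)
print('plate',A,B,np.linalg.norm(A-B),'yaw',np.degrees(np.arctan2(-(A-B)[0],(A-B)[1])),(A+B)/2)
tip=onz(w,326,ys.max(),.046); print('tip',tip,ys.max())
d2=np.append(d,0); print('origin from tip (front edge/inner?)',tip+.125*d2)
print(s['tool_pos'])
E
```

```text
bar yaw 8.027522 pt [ 0.4020015  -0.32360783]
plate [ 0.46737151 -0.25332039  0.064     ] [ 0.48413099 -0.37380917  0.064     ] 0.12164877691169516 yaw 7.918790182191246 [ 0.47575125 -0.31356478  0.064     ]
tip [ 0.35411462 -0.33164964  0.046     ] 264
origin from tip (front edge/inner?) [ 0.47788976 -0.31419355  0.046     ]
[ 0.42135711 -0.31733058  0.2537092 ]
```

In the tool's units: 0.03 m is 0.48, 0.0046 m is 0.0736, 1.1 degrees / 90 = 0.0122.

```bash
echo '{"sx": [-0.0576, 0, 0, 0, 0, 0, 0], "sy": [0.0736, 0, 0, 0, 0, 0, 0], "sz": [0.48, 0.48, 0.48, 0.48, 0.32, 0.184, 0], "rz": [0.0122, 0, 0, 0, 0, 0, 0], "aperture": [0.094, 0.06, 0.06, 0.06, 0.06, 0.06, 0.06]}' | python3 drive.py | tail -5;  echo '{"sx": [0, 0, 0, 0, 0, 0], "sy": [0, 0, 0, 0, 0, 0], "sz": [0, 0, 0, 0, 0, 0], "rz": [0, 0, 0, 0, 0, 0], "aperture": [0.0, 0.0, 0.0, 0.0, 0.0, 0.0]}' | python3 drive.py
```

```text
tool_pos: [0.4185, -0.3223, 0.1019]
tcp_rot: [[0.991, 0.136, -0.001], [0.136, -0.991, 0.001], [-0.001, -0.001, -1.0]]
contact_force: [0.1, -0.9, 0.6]
opening: 0.0597
gripper_force: 0.0
time: 3.15
tool_pos: [0.4188, -0.3221, 0.1022]
tcp_rot: [[0.991, 0.136, -0.0], [0.136, -0.991, 0.0], [-0.0, -0.0, -1.0]]
contact_force: [-1.1, 0.7, 2.9]
opening: 0.0154
gripper_force: 30.0
```

Gripped at 15 mm. Now lift and carry to just in front of the rack. Meanwhile I'll try to estimate the carriage shift from the scene picture, using the upright tops relative to the known base corners.

In the tool's units: -0.03 m is -0.48, -0.02 m is -0.32.

```bash
echo '{"sx": [0, 0, 0, 0, 0, 0], "sy": [0, 0, 0, 0, 0, 0], "sz": [-0.32, -0.48, -0.48, -0.48, -0.48, 0], "rz": [0, 0, 0, 0, 0, 0], "aperture": [0, 0, 0, 0, 0, 0]}' | python3 drive.py
python3 - <<'E'
from h import *
s=cam('scene'); cv2.imwrite('pics/sc2.png',s['img'])
y=np.radians(-7.6); R=np.array([[np.cos(y),-np.sin(y),0],[np.sin(y),np.cos(y),0],[0,0,1]]); T=np.array([.632,.065,0])
f=lambda *p: ((proj(s,R@np.array(p)/1000*1.0+T)-[330,165]+.5)*6-.5).round(1)
for p in [(-40,-105,12),(95,-105,12),(95,105,12),(95,-105,0),(95,105,0)]: print('base',p,f(*p))
for p in [(0,-61,204),(0,-29,204),(0,29,204),(0,61,204),(4,-29,204),(0,61,212)]: print('upr',p,f(*p))
for p in [(0,-72,204),(0,72,204)]: print('post',p,f(*p))
b=cv2.resize(s['img'][170:215,350:415],None,fx=12,fy=12,interpolation=cv2.INTER_CUBIC); cv2.imwrite('pics/up.png',b)
E
```

```text
time: 3.9
tool_pos: [0.4191, -0.3225, 0.2436]
tcp_rot: [[0.991, 0.135, 0.002], [0.135, -0.991, -0.002], [0.002, 0.003, -1.0]]
contact_force: [0.1, -0.5, -2.9]
opening: 0.0158
gripper_force: 30.0
base (-40, -105, 12) [ 48.4 400.1]
base (95, -105, 12) [183.8 569.9]
base (95, 105, 12) [536.2 443.2]
base (95, -105, 0) [181.8 587.4]
base (95, 105, 0) [532.3 460.4]
upr (0, -61, 204) [193.4 119. ]
upr (0, -29, 204) [251.4 102.3]
upr (0, 29, 204) [353.7  73. ]
upr (0, 61, 204) [408.7  57.2]
upr (4, -29, 204) [255.9 106.8]
upr (0, 61, 212) [411.   43.5]
post (0, -72, 204) [173.2 124.7]
post (0, 72, 204) [427.4  51.9]
```

View pics/up.png

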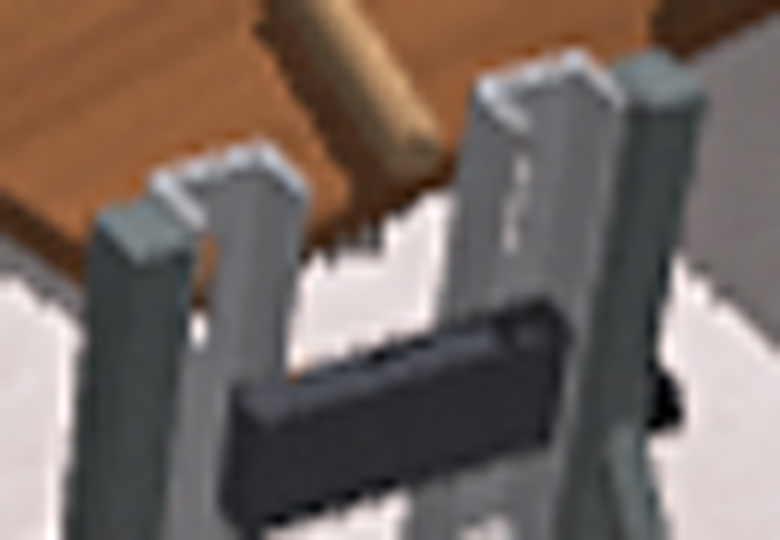

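The upright top corners lie within about 1 px of the zero-shift prediction. The shift therefore looks small, roughly 0 to +3 mm. Carrying now.

In the tool's units: -0.036 m is -0.576, -0.02 m is -0.32, 7.7 degrees / 90 = 0.0856.

```bash
echo '{"sx": [0, 0, 0.032, 0.064, 0.064, 0.064, 0.064, 0.064], "sy": [0, 0, -0.32, -0.576, -0.576, -0.576, -0.576, -0.576], "sz": [0, 0, 0, 0, 0, 0, 0, 0], "rz": [0.0856, 0.085, 0, 0, 0, 0, 0, 0], "aperture": [0, 0, 0, 0, 0, 0, 0, 0]}' | python3 drive.py >/dev/null; echo '{"sx": [0.064, 0.064, 0.064, 0.064, 0.064, 0.064, 0, 0], "sy": [-0.576, -0.576, -0.576, -0.576, -0.576, -0.512, 0, 0], "sz": [0, 0, 0, 0, 0.24, 0.24, 0, 0], "rz": [0, 0, 0, 0, 0, 0, 0, 0], "aperture": [0, 0, 0, 0, 0, 0, 0, 0]}' | python3 drive.py
python3 - <<'E'
from h import *
t=cam('top');w=cam('wrist');s=cam('scene')
for n,c in(('t',t),('w',w),('s',s)): cv2.imwrite(f'pics/{n}3.png',c['img'])
y=np.radians(-7.6); R=np.array([[np.cos(y),-np.sin(y),0],[np.sin(y),np.cos(y),0],[0,0,1]]); T=np.array([.632,.065,0])
f=lambda *p: ((proj(s,R@np.array(p)/1000+T)-[350,170]+.5)*12-.5).round(1)
print('slot +45 top/bot in crop',f(4,45,184),f(0,45,151))
st=manip.read_state(); print(st['tool_pos'],R.T@(st['tool_pos']-T))
a=cv2.resize(t['img'][125:200,220:320],None,fx=4,fy=4,interpolation=cv2.INTER_CUBIC)
b=cv2.resize(w['img'][0:220,120:520],None,fx=1,fy=1)
c=cv2.resize(s['img'][165:235,345:420],None,fx=4,fy=4,interpolation=cv2.INTER_CUBIC)
o=np.zeros((520,800,3),np.uint8); o[:300,:400]=a; o[:280,420:720]=c; o[300:520,:400]=b; cv2.imwrite('pics/m3.png',o)
E
```

```text
time: 5.95
tool_pos: [0.5181, 0.0804, 0.2117]
tcp_rot: [[0.992, -0.13, -0.001], [-0.13, -0.992, -0.0], [-0.001, 0.0, -1.0]]
contact_force: [0.3, 0.2, -1.7]
opening: 0.0155
gripper_force: 30.0
slot +45 top/bot in crop [521.7 147.1] [494.8 247.5]
[0.51848149 0.0796607  0.21238154] [-0.11446028 -0.00048163  0.21238154]
```

View pics/m3.png

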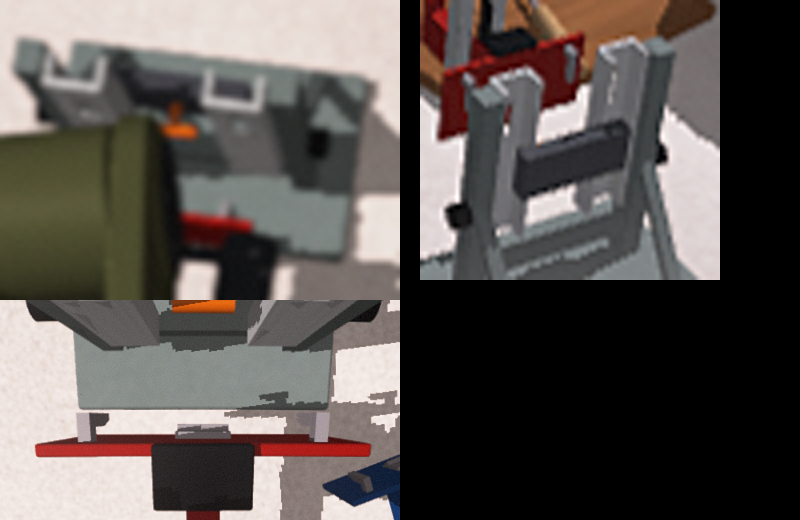

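The montage shows the arm centred and parallel to the rack: claws at columns about 207 and 441, base front corners at about 198 and 449, edges level. The scene slot position also suggests a shift of roughly -1 to +2 mm. I'll rise to origin z about 124 mm and approach.

In the tool's units: -0.0136 m is -0.2176, 0.012 m is 0.192.

```bash
echo '{"sx": [0, 0.192, 0.192, 0.096, 0, 0], "sy": [0, 0, 0, 0, 0, 0], "sz": [-0.2176, 0, 0, 0, 0, 0], "rz": [0, 0, 0, 0, 0, 0], "aperture": [0, 0, 0, 0, 0, 0]}' | python3 drive.py;  python3 - <<'E'
from h import *
w=cam('wrist');s=cam('scene')
st=manip.read_state()
y=np.radians(-7.6); R=np.array([[np.cos(y),-np.sin(y),0],[np.sin(y),np.cos(y),0],[0,0,1]]); T=np.array([.632,.065,0])
print(R.T@(st['tool_pos']-T),st['tcp_rot'][:2,0])
b=cv2.resize(w['img'][0:220,120:520],None,fx=2,fy=2); cv2.imwrite('pics/w4.png',b)
for n,p in(('nose l',(-.013-.003+0,.045,.124+.0545)),('r',(-.016,-.045,.1785)),('base l',(-.04,.105,.012)),('base r',(-.04,-.105,.012)),('top l61',(0,.061,.204)),('top r61',(0,-.061,.204)),('orange l',(0,.02,.13))): print(n,((proj(w,R@np.array(p)+T)-[120,0])*2).round(1))
E
```

```text
time: 6.85
tool_pos: [0.5482, 0.0763, 0.2255]
tcp_rot: [[0.991, -0.132, -0.001], [-0.132, -0.991, -0.0], [-0.001, 0.0, -1.0]]
contact_force: [-0.2, -0.3, -1.8]
opening: 0.0158
gripper_force: 30.0
[-8.46079631e-02  1.19146033e-04  2.25704283e-01] [ 0.99130924 -0.13155212]
nose l [166.8 230.1]
r [638.4 229.8]
base l [168.3 286.8]
base r [639.7 286.5]
top l61 [ -4.2 123. ]
top r61 [808.1 122.5]
orange l [325.1 165.9]
```

View pics/w4.png

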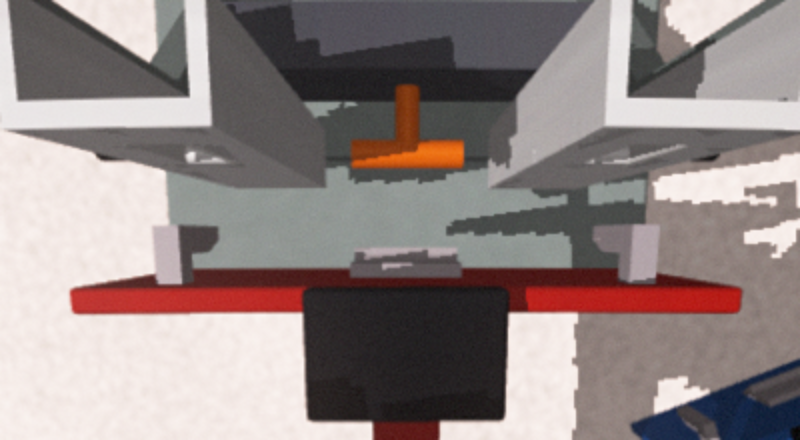

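The wrist view shows the claws at (166,227) and (640,227), midpoint 403. The uprights' inner corners are at (208,125) and (605,125), midpoint 406. That is about 0.6 mm of lateral offset, which I'll correct as I creep in.

In the tool's units: 0.005 m is 0.08, 0.004 m is 0.064.

```bash
for i in 1; do echo '{"sx": [0.08, 0.064, 0.032, 0], "sy": [0.0096, 0, 0, 0], "sz": [0, 0, 0, 0], "rz": [0, 0, 0, 0], "aperture": [0, 0, 0, 0]}' | python3 drive.py|sed -n '2p;4p'; echo '{"sx": [0.024, 0.024, 0], "sy": [0, 0, 0], "sz": [0, 0, 0], "rz": [0, 0, 0], "aperture": [0, 0, 0]}' | python3 drive.py|sed -n '2p;4p';echo '{"sx": [0.024, 0.016, 0], "sy": [0, 0, 0], "sz": [0, 0, 0], "rz": [0, 0, 0], "aperture": [0, 0, 0]}' | python3 drive.py|sed -n '2p;4p'; done
```

```text
tool_pos: [0.5593, 0.0741, 0.2257]
contact_force: [1.1, 0.5, -2.4]
tool_pos: [0.5622, 0.0738, 0.2258]
contact_force: [-0.2, -0.3, -2.6]
tool_pos: [0.5647, 0.0734, 0.2257]
contact_force: [-0.4, -0.2, -3.2]
```

In the tool's units: 0.0015 m is 0.024, 0.001 m is 0.016.

```bash
echo '{"sx": [0.024, 0.016, 0], "sy": [0, 0, 0], "sz": [0, 0, 0], "rz": [0, 0, 0], "aperture": [0, 0, 0]}' | python3 drive.py|sed -n '2p;4p'; echo '{"sx": [0.024, 0.016, 0], "sy": [0, 0, 0], "sz": [0, 0, 0], "rz": [0, 0, 0], "aperture": [0, 0, 0]}' | python3 drive.py|sed -n '2p;4p'
```

```text
tool_pos: [0.5671, 0.0731, 0.2257]
contact_force: [-0.2, -0.0, -2.6]
tool_pos: [0.5696, 0.0728, 0.2257]
contact_force: [0.0, -1.1, -2.6]
```

No contact at a nominal 8 mm depth, so the claws are in. I'll continue to light contact.

In the tool's units: 0.0015 m is 0.024.

```bash
echo '{"sx": [0.024, 0], "sy": [0, 0], "sz": [0, 0], "rz": [0, 0], "aperture": [0, 0]}' | python3 drive.py|sed -n '2p;4p'; echo '{"sx": [0.016, 0], "sy": [0, 0], "sz": [0, 0], "rz": [0, 0], "aperture": [0, 0]}' | python3 drive.py|sed -n '2p;4p'
python3 - <<'E'
from h import *
w=cam('wrist'); st=manip.read_state(); print(st['contact_force'],st['wrist_torque'])
b=cv2.resize(w['img'][0:220,120:520],None,fx=2,fy=2); cv2.imwrite('pics/w5.png',b)
E
```

```text
tool_pos: [0.5711, 0.0726, 0.2257]
contact_force: [0.4, 0.6, -2.9]
tool_pos: [0.5721, 0.0725, 0.2257]
contact_force: [-0.6, -0.1, -2.3]
[ 0.04741749 -0.26488852 -2.08942264] [ 0.06932124  0.03853853 -0.05903804]
```

View pics/w5.png

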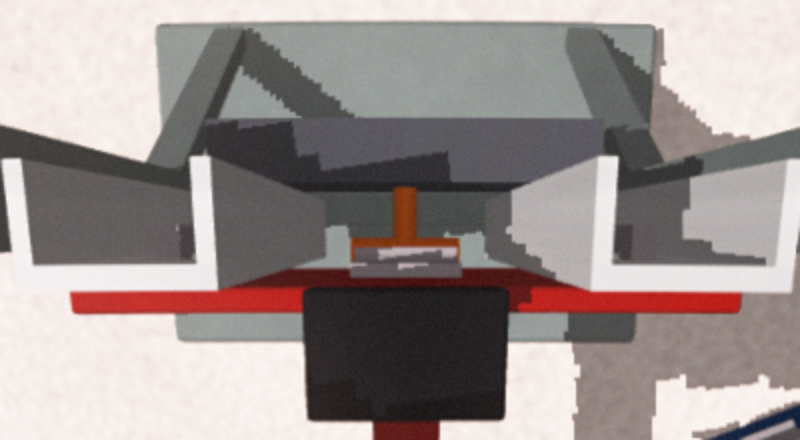

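The wrist view shows the plate right in front of the uprights (white edges at row 280, red plate at row 290), with the claws inside. I'll seat it flat with small steps.

In the tool's units: 0.0005 m is 0.008.

```bash
for i in 1; do echo '{"sx": [0.008, 0], "sy": [0, 0], "sz": [0, 0], "rz": [0, 0], "aperture": [0, 0]}' | python3 drive.py|sed -n '2p;4p'; echo '{"sx": [0.008, 0], "sy": [0, 0], "sz": [0, 0], "rz": [0, 0], "aperture": [0, 0]}' | python3 drive.py|sed -n '2p;4p'; echo '{"sx": [0.008, 0], "sy": [0, 0], "sz": [0, 0], "rz": [0, 0], "aperture": [0, 0]}' | python3 drive.py|sed -n '2p;4p'; done
```

```text
tool_pos: [0.5726, 0.0724, 0.2258]
contact_force: [0.3, 0.3, -2.5]
tool_pos: [0.5729, 0.0724, 0.2257]
contact_force: [-4.3, 0.6, -0.6]
tool_pos: [0.573, 0.0724, 0.2257]
contact_force: [-9.9, 1.1, 1.8]
```

Flat contact at about 5–10 N. Back off slightly and descend.

In the tool's units: 0.001 m is 0.016, -0.0007 m is -0.0112.

```bash
echo '{"sx": [-0.0112, 0, 0, 0], "sy": [0, 0, 0, 0], "sz": [0, 0.016, 0.016, 0], "rz": [0, 0, 0, 0], "aperture": [0, 0, 0, 0]}' | python3 drive.py|sed -n '2p;4p'; echo '{"sx": [0, 0, 0], "sy": [0, 0, 0], "sz": [0.016, 0.016, 0], "rz": [0, 0, 0], "aperture": [0, 0, 0]}' | python3 drive.py|sed -n '2p;4p'; echo '{"sx": [0, 0, 0], "sy": [0, 0, 0], "sz": [0.016, 0.016, 0], "rz": [0, 0, 0], "aperture": [0, 0, 0]}' | python3 drive.py|sed -n '2p;4p'
```

```text
tool_pos: [0.5728, 0.0724, 0.2235]
contact_force: [-2.5, 0.7, -2.6]
tool_pos: [0.5728, 0.0724, 0.2216]
contact_force: [-2.8, 0.8, -2.3]
tool_pos: [0.5728, 0.0724, 0.2196]
contact_force: [-3.6, 0.2, -2.3]
```

```bash
for i in 1; do echo '{"sx": [0, 0, 0], "sy": [0, 0, 0], "sz": [0.016, 0.016, 0], "rz": [0, 0, 0], "aperture": [0, 0, 0]}' | python3 drive.py|sed -n '2p;4p'; echo '{"sx": [0, 0, 0], "sy": [0, 0, 0], "sz": [0.016, 0.016, 0], "rz": [0, 0, 0], "aperture": [0, 0, 0]}' | python3 drive.py|sed -n '2p;4p'; echo '{"sx": [0, 0, 0], "sy": [0, 0, 0], "sz": [0.016, 0.016, 0], "rz": [0, 0, 0], "aperture": [0, 0, 0]}' | python3 drive.py|sed -n '2p;4p'; done
```

```text
tool_pos: [0.5728, 0.0724, 0.2178]
contact_force: [-4.8, -0.3, 0.2]
tool_pos: [0.5728, 0.0725, 0.2161]
contact_force: [-7.4, 0.7, 2.7]
tool_pos: [0.5728, 0.0725, 0.2142]
contact_force: [-8.3, 0.6, 5.0]
```

The latch ramp engages at origin z about 116 mm, so the seat is near 100 mm. The claws are hooked about 8 mm. I'll let go and press on the tab instead.

In the tool's units: -0.03 m is -0.48, -0.02 m is -0.32.

```bash
echo '{"sx": [0, 0, 0, 0, 0, 0, 0, 0], "sy": [0, 0, 0, 0, 0, 0, 0, 0], "sz": [0, 0, 0, -0.32, -0.48, -0.48, -0.32, 0], "rz": [0, 0, 0, 0, 0, 0, 0, 0], "aperture": [0.05, 0.05, 0.05, 0.05, 0.05, 0.05, 0.0, 0]}' | python3 drive.py
python3 - <<'E'
from h import *
w=cam('wrist');s=cam('scene')
b=cv2.resize(w['img'][0:260,120:520],None,fx=1.2,fy=1.2); c=cv2.resize(s['img'][165:265,330:430],None,fx=3,fy=3)
o=np.zeros((320,800,3),np.uint8); o[:312,:480]=b; o[:300,490:790]=c; cv2.imwrite('pics/w6.png',o)
E
```

```text
time: 13.62
tool_pos: [0.5731, 0.0724, 0.315]
tcp_rot: [[0.991, -0.132, 0.003], [-0.132, -0.991, 0.0], [0.003, -0.0, -1.0]]
contact_force: [-0.1, 0.5, -0.3]
opening: 0.0331
gripper_force: 0.0
```

View pics/w6.png

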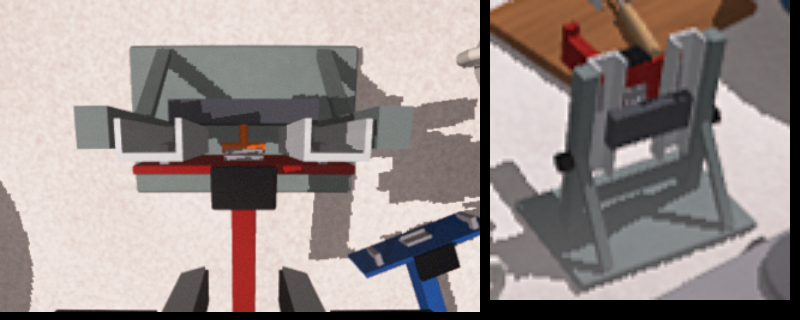

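The red arm stays hooked in front of the uprights, with its black tab at (243,187) in the montage. I'll close the fingers, move over the tab and press.

In the tool's units: 0.02 m is 0.32, 0.015 m is 0.24.

```bash
echo '{"sx": [0.32, 0.32, 0.136, 0, 0, 0, 0], "sy": [0, 0, 0, 0, 0, 0, 0], "sz": [0, 0, 0, 0, 0.24, 0.192, 0], "rz": [0, 0, 0, 0, 0, 0, 0], "aperture": [0, 0, 0, 0, 0, 0, 0]}' | python3 drive.py|sed -n '2p;4,5p'; echo '{"sx": [0, 0, 0], "sy": [0, 0, 0], "sz": [0.032, 0.032, 0], "rz": [0, 0, 0], "aperture": [0, 0, 0]}' | python3 drive.py|sed -n '2p;4p';echo '{"sx": [0, 0, 0], "sy": [0, 0, 0], "sz": [0.032, 0.032, 0], "rz": [0, 0, 0], "aperture": [0, 0, 0]}' | python3 drive.py|sed -n '2p;4p'
```

```text
tool_pos: [0.6204, 0.066, 0.2853]
contact_force: [0.9, -0.7, -0.0]
opening: 0.0001
tool_pos: [0.6209, 0.066, 0.2828]
contact_force: [0.0, 0.6, -0.3]
tool_pos: [0.621, 0.066, 0.279]
contact_force: [0.5, 0.3, 2.2]
```

Contact with the tab at TCP z about 0.279, as expected. Press on in small steps.

In the tool's units: 0.001 m is 0.016.

```bash
echo '{"sx": [0, 0, 0], "sy": [0, 0, 0], "sz": [0.016, 0.016, 0], "rz": [0, 0, 0], "aperture": [0, 0, 0]}' | python3 drive.py|sed -n '2p;4p'; echo '{"sx": [0, 0, 0], "sy": [0, 0, 0], "sz": [0.016, 0.016, 0], "rz": [0, 0, 0], "aperture": [0, 0, 0]}' | python3 drive.py|sed -n '2p;4p';echo '{"sx": [0, 0, 0], "sy": [0, 0, 0], "sz": [0.016, 0.016, 0], "rz": [0, 0, 0], "aperture": [0, 0, 0]}' | python3 drive.py|sed -n '2p;4p'
```

```text
tool_pos: [0.6213, 0.066, 0.2779]
contact_force: [-0.5, -0.0, 8.3]
tool_pos: [0.6215, 0.0659, 0.2762]
contact_force: [1.7, -0.0, 9.8]
tool_pos: [0.6216, 0.0659, 0.2746]
contact_force: [2.5, 0.5, 10.2]
```

In the tool's units: 0.001 m is 0.016.

```bash
echo '{"sx": [0, 0, 0], "sy": [0, 0, 0], "sz": [0.016, 0.016, 0], "rz": [0, 0, 0], "aperture": [0, 0, 0]}' | python3 drive.py|sed -n '2p;4p'; echo '{"sx": [0, 0, 0], "sy": [0, 0, 0], "sz": [0.016, 0.016, 0], "rz": [0, 0, 0], "aperture": [0, 0, 0]}' | python3 drive.py|sed -n '2p;4p';echo '{"sx": [0, 0], "sy": [0, 0], "sz": [0.016, 0], "rz": [0, 0], "aperture": [0, 0]}' | python3 drive.py|sed -n '2p;4p'
```

```text
tool_pos: [0.6217, 0.0659, 0.2723]
contact_force: [4.2, -1.1, 8.7]
tool_pos: [0.6218, 0.0659, 0.2702]
contact_force: [4.8, -1.4, 8.1]
tool_pos: [0.6209, 0.066, 0.2676]
contact_force: [1.1, -0.2, 2.4]
```

The force dropped from 8 to 2 N at origin z about 100 mm, which looks like the click. I'll confirm against the hard stop gently.

In the tool's units: 0.0007 m is 0.0112.

```bash
echo '{"sx": [0, 0], "sy": [0, 0], "sz": [0.0112, 0], "rz": [0, 0], "aperture": [0, 0]}' | python3 drive.py|sed -n '2p;4p'; echo '{"sx": [0, 0], "sy": [0, 0], "sz": [0.0112, 0], "rz": [0, 0], "aperture": [0, 0]}' | python3 drive.py|sed -n '2p;4p'
```

```text
tool_pos: [0.6209, 0.066, 0.2675]
contact_force: [-0.4, -0.4, 5.8]
tool_pos: [0.6209, 0.066, 0.2673]
contact_force: [-2.9, -0.8, 9.5]
```

In the tool's units: 0.001 m is 0.016.

```bash
echo '{"sx": [0, 0], "sy": [0, 0], "sz": [0.016, 0], "rz": [0, 0], "aperture": [0, 0]}' | python3 drive.py|sed -n '2p;4p'; echo '{"sx": [0, 0, 0, -0.64, -0.64, 0], "sy": [0, 0, 0, 0, 0, 0], "sz": [-0.16, -0.48, -0.48, -0.16, 0, 0], "rz": [0, 0, 0, 0, 0, 0], "aperture": [0, 0, 0, 0, 0, 0]}' | python3 drive.py|sed -n '2p;4p'
python3 - <<'E'
from h import *
w=cam('wrist');s=cam('scene');t=cam('top')
b=cv2.resize(w['img'][0:260,120:520],None,fx=1.2,fy=1.2); c=cv2.resize(s['img'][165:265,330:430],None,fx=3,fy=3)
o=np.zeros((320,800,3),np.uint8); o[:312,:480]=b; o[:300,490:790]=c; cv2.imwrite('pics/w7.png',o)
E
```

```text
tool_pos: [0.621, 0.066, 0.267]
contact_force: [-5.2, -1.5, 15.0]
tool_pos: [0.5401, 0.0769, 0.346]
contact_force: [0.1, 0.1, 1.5]
```

View pics/w7.png

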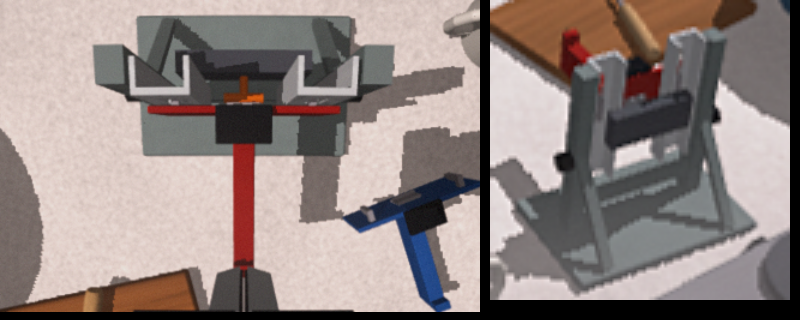

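The arm sits lower and the orange bar at (243,98) now lies over the tooth, so it is locked. The gripper is clear. Handing in.

```bash
python3 -c "
from rig import manip
print(manip.finish_job())"
```

```text
the job is handed in; nothing more can be done
None
```

The red arm is hung on the rack with both claws in the slots and the orange latch over its tooth; contact forces I read stayed under about 20 N. I've let go and handed the job in, but the hand-in returned no verdict.

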